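# Switch the bench dust extraction to the marked branch

### The job

Switch the dust-extraction selector on the carving bench over to the branch marked by the green tag. Pull the black safety catch fully back and leave it there; lift the orange lever out of its parking notch, bring it along the slot and lower it into the junction notch, and let go; then take it again the other way round so the fingers clear the blue guards, lift it, move it to the notch beside the green tag and lower it fully home. Never let the lever drop into a notch, and leave the gouge, the mallet and the rosette where they are.

Things in the scene. Friction and masses are not known exactly. Their poses are not given: they have to be found in the camera images.
- selector: Grey box fixed to the bench, 200 mm (own x) by 295 mm (own y, -215 to +80), aluminium deck 80 mm above the bench. Origin on the bench under the junction notch, z up, yaw within 0.4 rad. A T-shaped slot has square notches at own (x, y) mm: parking (0, -90), junction (0, 0), branches (-60, 0) and (60, 0). Notches are 32 mm square, 12 mm deep. Two hose stubs stick out 52 mm on the +y side.
- notch_park (a point): Centre of the parking notch at deck height; axes as the selector's. A straight slot leads along +y to the junction. Blue guard plates (44 mm along y, 5 mm thick, 70 mm tall above the deck) stand on its -x and +x sides, inner faces 22 mm from the centre, so the lever can be gripped here only with the fingers on its -y and +y sides.
- notch_mid (a point): Centre of the junction notch at deck height; axes as the selector's. No guards here: the lever can be gripped either way round. Straight slots lead from it along -x and +x to the branch notches. The slot stops the lever 1.5 mm past the junction in +y.
- notch_green (a point): The target: centre, at deck height, of the branch notch next to the green tag (disc 28 mm across, 8 mm thick, on the deck 52 mm to the selector's +y of the notch; it may be at either branch). Axes as the selector's. Blue guards like those at parking stand on its -y and +y sides: fingers only on the lever's -x and +x sides. The slot ends 1.5 mm past the notch centre.
- notch_yellow (a point): The same for the other branch, beside the yellow tag: not wanted.
- lever_grip (a point): Centre of the lever's orange grip, a block 30 x 30 mm, 40 mm tall, sides parallel to the selector's axes; 40 mm above the deck when seated (gap under it then 20 mm; guards end 10 mm above its top). The lever never tilts or turns, it only slides along the slot and up and down. A thin stem and a 28 mm square foot lie below. About 0.2 to 0.35 kg, 1 to 2 N of drag, no spring.
- lever (a joint): How far the lever is lifted, m: 0 seated in a notch, at least 0.0125 needed to slide along the slot, 0.024 at its upper stop. It falls back by its own weight when let go; left between notches it rests on the deck at 0.012. While the catch is forward it can rise only about 1.5 mm.
- catch_knob (a point): Centre of the black knob of the safety catch: 20 mm (selector's x) by 26 mm (y) by 34 mm tall, centre 26.5 mm above the deck, 75 mm to the selector's -y of the parking notch when forward. It stands on a steel bar 18 mm wide, 6 mm thick, 3.5 mm above the deck, whose end lies over the lever's foot and locks it down.
- catch (a joint): Travel of the catch, m: near 0 forward (lever locked), 0.025 fully back. It slides towards the selector's -y, with about 2.5 N of friction, and stays where it is left.
- gouge: Bystander: a carving gouge lying flat, wooden handle 24 mm square, 250 mm long overall, along its own x. Origin under it. Leave alone.
- mallet: Bystander: round dark wooden mallet standing on its head, 82 mm across, 195 mm tall. Origin at its underside. Leave alone.
- rosette: Bystander: square carved wooden block 75 x 75 x 30 mm. Origin at its underside. Leave alone.

How it is judged (in metres and radians):
On the way, in this order (a step that is already met when the one before it is completed fails the run):
1. the safety catch is pulled fully back with the lever still seated in its parking notch (value of joint catch above 0.02 m and horizontal distance between lever_grip and notch_park below 0.006 m and value of joint lever below 0.003 m), for 0.2 s.
2. the lever is seated in the junction notch and let go (horizontal distance between lever_grip and notch_mid below 0.006 m and value of joint lever below 0.003 m and contact force between the fingers and lever below 0.1 N), for 0.2 s.
At the end, for the whole second after the job is handed in: The lever is seated in the branch notch beside the green tag (within 6 mm sideways, lifted less than 3 mm), at rest and let go; the catch is still pulled back by more than 20 mm (horizontal distance between lever_grip and notch_green below 0.006 m and value of joint lever below 0.003 m and velocity of joint lever below 0.01 m/s and value of joint catch above 0.02 m and contact force between the fingers and lever below 0.1 N); the robot touches nothing.
It fails at once if the lever drops into a notch (moves down faster than 0.35 m/s) (velocity of joint lever below -0.35 m/s).
It fails at once if the gouge, mallet or rosette is moved more than 15 mm (distance of any of gouge, mallet, rosette from where it was at the start of the episode above 0.015 m).
It also fails if it takes over 61 s, if anything falls off the work surface, if the arm or the gripper's body presses on something with over 40 N, if the wrist force passes 120 N, or if a joint passes its speed limit or range.

### The arm

A 6-joint arm with a two-finger parallel gripper is mounted at the origin on the work surface. World frame = base frame: x ahead of the robot, y to its left, z up, the work surface at z = 0. Lengths are in m, angles in degrees, forces in N, time in s.
With the tool pointing down it reaches from about 0.15 to 0.775 m from the base axis. Payload 6.1 kg.
Tool frame: the origin (TCP) lies midway between the tips of the shut fingers; the grasp point (between the pads) lies 19 mm behind it; z points along the fingers, x is the direction in which the jaws open and shut, and the axes are right-handed (so a half turn about z gives the same grasp; the last joint's range is limited). The gripper opens to 85 mm and grips with 20 to 120 N. Pads are 22 mm wide; open, the fingers measure 114 mm over their backs; the gripper's body (76 mm by 85 mm) begins 54 mm behind the grasp point. The pads swing forward as they close: fully open they stand 13 mm farther back than shut.
Start: joints at [70.989, 7.208, -2.269, 80.523, 0, 90], TCP at [0.171, 0.496, 0.231] pointing down, gripper open.
Joint ranges: [-155.77, 155.77], [-54.66, 111.73], [-72.52, 77.12], [-102.08, 115.82], [-83.92, 84.16], [-180, 180]. Speed limits (degrees/s): [136.94, 136.94, 172.46, 180, 180, 180].

### API

Orientations are given as [roll, pitch, yaw] about the fixed x, y, z axes, in that order (R = Rz(yaw) Ry(pitch) Rx(roll)).
In Python, from workcell import state, imaging, ticket gives the robot as it stands.
- The arm moves only by the tool apply_moves, never from a script. Its argument "series" is a list of rows, each an object of numbers: "x", "y", "z": the shift along the tool's x, y, z in mm; "wx", "wy", "wz": the turn, a rotation vector about the tool's x, y, z in rad. A call has 1 to 8 rows; each row shifts and turns the commanded pose from where the row before left it, along the tool's axes as they then stand; what a row does not reach is not made up. A row lasts 1/10 s, in which the tool goes at most 50 mm and 8.59 degrees, less where a joint would pass 70% of its speed; a pose out of reach is approached as far as the arm can. A call with a gripper value outside its range is refused whole. "gripper" is the closure, from -1 (fully open) to 1 (shut), set as the call begins (left out, the last holds). The fingers move at their own pace and stop on an object; the grip force is fixed at half the most. Time passes only in rows, so rows that do not move let the fingers close. It gives the time, the measured TCP pose, the force and the opening at its end, in the units of the state.
- state(): the state, without advancing time (a new reading comes with each control period).
- imaging.camera(name): name is "scene" or "side" or "wrist"; returns a dict with "frame" (420x560x3 uint8, red, green, blue), "vfov" (degrees; the focal length in pixels is half the picture's height over the tangent of half this angle, whatever the lens; pixels are square), "cx", "cy" (the principal point, pixels), "world_from_camera" (4x4, takes a point from camera to world coordinates); the wrist camera has in their place "hand_eye" (4x4, takes a point from camera to tool coordinates, whose origin is the TCP and whose axes are the tool frame's). Camera axes: x right, y down, z forward; pixel columns grow to the right and rows downward; lengths in m; the calibration is good to about 2 mm. The wrist camera is an equidistant fisheye: a pixel r from the principal point sees the ray r / f radians off the axis. A picture is of the moment at which its call begins: read the wrist's pose just before it. There is no depth.
- ticket.finish_job(): hands the job in, once; it reports no verdict.
The state is a dict: "t": time; "q": joint angles; "joint_vel": joint speeds; "effort": joint torques, N m; "ee_pos": TCP position; "tcp_rot": TCP orientation; "wrist_force": force on the tool from outside, world axes, zero at the start; "ft_torque": the same for the moment, N m; "grip_width": finger opening in m.
Only numpy, scipy, OpenCV 4.12 (cv2) and the standard library are available. Lean on these libraries where they do the work, as an engineer would, in place of code of your own. Each camera call takes 0.05 s, during which the arm holds its last target.

## Working session

There is one attempt and no reset: what is moved stays moved. The work goes in short steps, Python scripts to look and compute and a tool call to move; the robot and the scene stay as the last step left them, time stands still between calls to the robot, and variables do not carry over. Pictures are saved under pics/ and viewed, and the job is handed in when it is done.

Besides the shell and the picture viewer there is one more tool, called after "Call:" in YAML: its name, and indented under it one key for each argument. apply_moves: Moves the arm, as the interface text tells. Its arguments: {"type":"object","properties":{"series":{"type":"array","items":{"type":"object","properties":{"x":{"type":"number"},"y":{"type":"number"},"z":{"type":"number"},"wx":{"type":"number"},"wy":{"type":"number"},"wz":{"type":"number"}}}},"gripper":{"type":"number"}},"required":["series"]}

```bash
mkdir -p pics; ls; python3 - <<'E'
from workcell import state, imaging
import cv2
s=state(); print(s)
for n in ["scene","side","wrist"]:
    c=imaging.camera(n); cv2.imwrite(f"pics/{n}0.png",c["frame"][:,:,::-1])
    print(n,{k:v for k,v in c.items() if k!="frame"})
E
```

```text
pics
{'t': 0.0, 'q': array([ 7.09883975e+01,  7.24219013e+00, -2.32562317e+00,  8.05221586e+01,
       -1.11652021e-03,  9.00004749e+01]), 'joint_vel': array([ 0.01055605,  0.03229304, -0.05421978,  0.01695709, -0.06549135,
       -0.01371461]), 'effort': array([-1.80651416e-03, -4.35915864e+01,  3.52922058e+01,  1.72669109e-02,
       -9.83713949e-05, -2.98867619e-06]), 'ee_pos': array([0.17090281, 0.49599381, 0.23052627]), 'tcp_rot': array([1.79998883e+02, 8.99718557e-02, 7.09879225e+01]), 'wrist_force': array([ 0.08857219,  0.78787894, -0.3868894 ]), 'ft_torque': array([ 0.02218778, -0.03592238, -0.00522092]), 'grip_width': 0.08517316247065254}
scene {'vfov': 53.301780069619454, 'cx': 278.9834588897934, 'cy': 209.67870229985056, 'world_from_camera': array([[-4.13827505e-01,  6.97150094e-01, -5.85430219e-01,
         1.13622984e+00],
       [ 9.10355048e-01,  3.16417951e-01, -2.66708395e-01,
         3.63482539e-01],
       [-6.95152029e-04, -6.43320625e-01, -7.65596558e-01,
         7.28406915e-01],
       [ 0.00000000e+00,  0.00000000e+00,  0.00000000e+00,
         1.00000000e+00]])}
side {'vfov': 54.88794326205785, 'cx': 278.2848446185582, 'cy': 208.51923642460633, 'world_from_camera': array([[-0.67734644, -0.4999227 ,  0.53970279,  0.23353427],
       [-0.73562114,  0.45232927, -0.50424178,  0.53237596],
       [ 0.00795854, -0.73856315, -0.67413733,  0.60384053],
       [ 0.        ,  0.        ,  0.        ,  1.        ]])}
wrist {'vfov': 65.70646984690485, 'cx': 277.9326026140876, 'cy': 203.46706863592064, 'hand_eye': array([[ 9.99998651e-01, -8.88698658e-04,  1.38151833e-03,
         4.70812574e-04],
       [ 4.02799910e-04,  9.48001794e-01,  3.18264728e-01,
        -8.16622957e-02],
       [-1.59252329e-03, -3.18263742e-01,  9.48000873e-01,
        -1.42650178e-01],
       [ 0.00000000e+00,  0.00000000e+00,  0.00000000e+00,
         1.00000000e+00]])}
```

View pics/scene0.png

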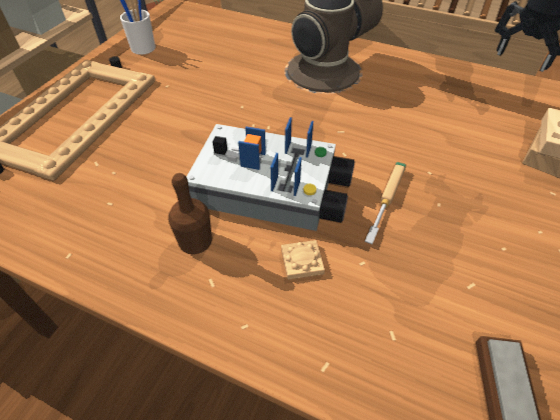

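View pics/side0.png

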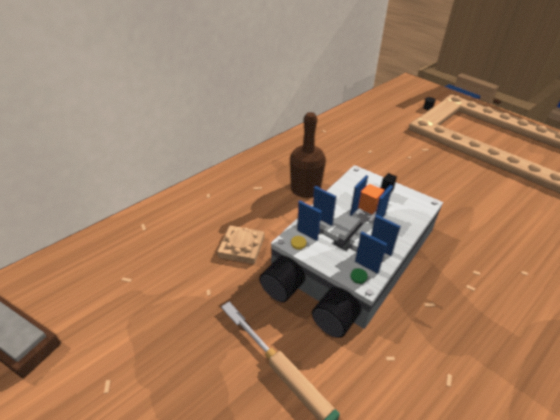

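View pics/wrist0.png

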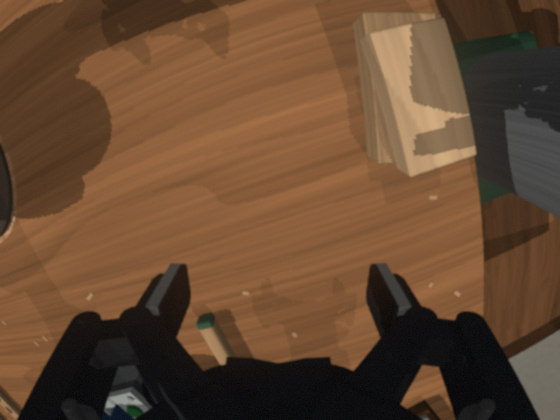

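Scene: the selector is around (265,175) with hoses on the right (own +y ≈ world +y). The green tag is at (320,152) and yellow at (310,189), so green is on the far side, own -x. The orange grip is at (252,145) and the knob at (220,145). In the side view, green is at (359,275), yellow at (298,242) and orange at (371,199). Next I measure these.

```bash
cat > h.py <<'E'
import numpy as np, cv2
from workcell import state, imaging
from scipy.spatial.transform import Rotation as R
def ray(c,u,v):
    h=c["frame"].shape[0]; f=h/2/np.tan(np.radians(c["vfov"]/2))
    if "world_from_camera" in c:
        T=c["world_from_camera"]; d=np.array([(u-c["cx"])/f,(v-c["cy"])/f,1.])
    else:
        T=c["T"]; a=np.array([u-c["cx"],v-c["cy"]]); r=np.hypot(*a); th=r/f
        d=np.r_[a/max(r,1e-9)*np.sin(th),np.cos(th)]
    d=T[:3,:3]@d; return T[:3,3],d/np.linalg.norm(d)
def plane(c,u,v,z):
    o,d=ray(c,u,v); return o+d*(z-o[2])/d[2]
def tri(r1,r2):
    (o1,d1),(o2,d2)=r1,r2
    A=np.c_[d1,-d2]; t=np.linalg.lstsq(A,o2-o1,rcond=None)[0]
    p,q=o1+t[0]*d1,o2+t[1]*d2; return (p+q)/2,np.linalg.norm(p-q)
def proj(c,p):
    h=c["frame"].shape[0]; f=h/2/np.tan(np.radians(c["vfov"]/2))
    T=c["world_from_camera"] if "world_from_camera" in c else c["T"]
    q=T[:3,:3].T@(np.asarray(p)-T[:3,3])
    if "world_from_camera" in c: return q[0]/q[2]*f+c["cx"],q[1]/q[2]*f+c["cy"]
    r=np.hypot(q[0],q[1]); th=np.arctan2(r,q[2]); return f*th*q[0]/r+c["cx"],f*th*q[1]/r+c["cy"]
def cam(n):
    s=state(); c=imaging.camera(n)
    if n=="wrist":
        T=np.eye(4);T[:3,:3]=R.from_euler('xyz',s["tcp_rot"],degrees=True).as_matrix();T[:3,3]=s["ee_pos"]
        c["T"]=T@c["hand_eye"]
    return c
HSV=dict(green=((50,120,40),(80,255,255)),yellow=((22,150,120),(32,255,255)),orange=((5,215,130),(14,255,255)),blue=((105,120,40),(125,255,255)))
def blobs(c,col,amin=15):
    h=cv2.cvtColor(c["frame"],cv2.COLOR_RGB2HSV); m=cv2.inRange(h,*HSV[col])
    n,l,st,ce=cv2.connectedComponentsWithStats(m); return m,[(st[i],ce[i]) for i in range(1,n) if st[i,4]>=amin]
E
python3 - <<'E'
from h import *
cs={n:cam(n) for n in("scene","side")}
for n,c in cs.items():
    for col in HSV:
        m,b=blobs(c,col)
        for st,ce in b: print(n,col,st,ce.round(1))
    x0,y0,w,h=(180,110,190,130) if n=="scene" else (250,150,210,200)
    k=4 if n=="scene" else 3
    cv2.imwrite(f"pics/{n}_crop.png",cv2.resize(c["frame"][y0:y0+h,x0:x0+w,::-1],None,fx=k,fy=k,interpolation=cv2.INTER_CUBIC))
E
```

```text
scene green [315 148  11   9  82] [320.3 151.8]
scene yellow [304 184  12  11 106] [309.5 189.1]
scene blue [121   0  12  22  72] [126.3  10. ]
scene blue [138   0   3  19  34] [139.5   7.7]
scene blue [286 118   5  35 121] [288.  134.6]
scene blue [306 122   7  35  95] [309.1 138.6]
scene blue [246 127  19  28 173] [257.5 136. ]
scene blue [239 142  20  27 453] [248.8 155. ]
scene blue [271 154   7  37 175] [274.1 170.7]
scene blue [294 157   7  38 139] [297.  175.5]
side green [352 269  14  14 150] [358.5 275.6]
side yellow [292 237  13  11 120] [298.1 242.1]
side blue [448  85  31  12  59] [462.6  90.8]
side blue [351 177  15  37 147] [357.6 193.6]
side blue [ 356  184   43   88 1490] [377.6 237.6]
side blue [ 298  187   37   52 1060] [315.8 212.7]
```

View pics/scene_crop.png

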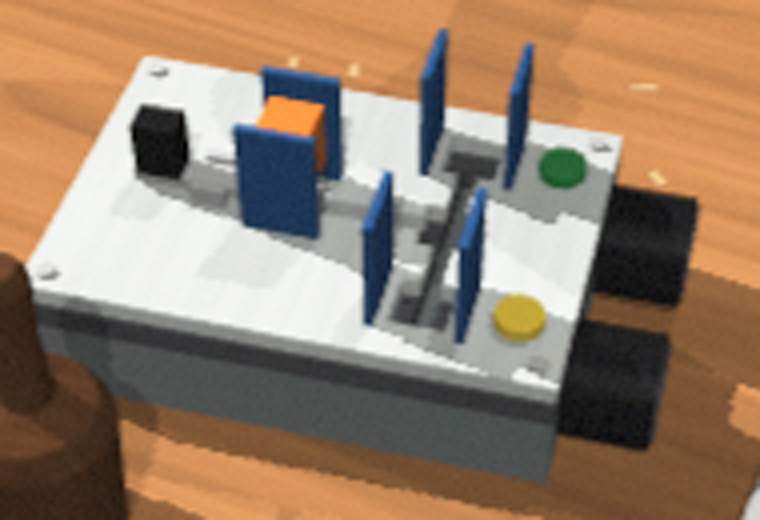

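View pics/side_crop.png

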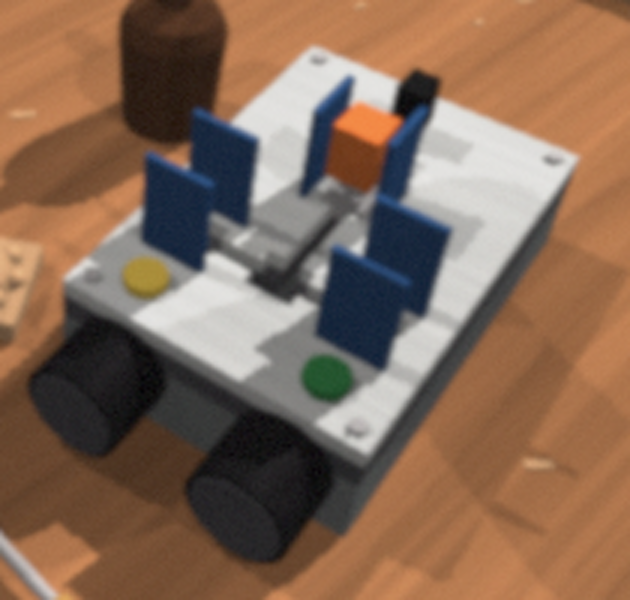

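```bash
cat >> h.py <<'E'
def fit(own,w):
    own,w=np.array(own,float),np.array(w)[:,:2]
    a=own-own.mean(0);b=w-w.mean(0)
    y=np.arctan2((a[:,0]*b[:,1]-a[:,1]*b[:,0]).sum(),(a*b).sum())
    M=np.array([[np.cos(y),-np.sin(y)],[np.sin(y),np.cos(y)]])
    t=w.mean(0)-M@own.mean(0); return t,y,(w-(own@M.T+t))*1e3
E
python3 - <<'E'
from h import *
C={n:cam(n) for n in("scene","side")}
own=[(-.06,.052),(.06,.052),(-.1,.08),(.1,.08),(-.1,-.215),(.1,-.215)]
px=dict(scene=[(320.3,151.8),(309.5,189.1),(335,144),(319.5,207.5),(218,124.5),(188.7,182.5)],
 side=[(358.5,275.6),(298.1,242.1),(370.7,305),(272.7,244),(442.7,202.7),(354,165.3)])
z=[.086,.086]+[.08]*4
W={}
for n in C:
    w=np.array([plane(C[n],*p,zz) for p,zz in zip(px[n],z)]);W[n]=w
    t,y,r=fit(own,w); print(n,t.round(4),y.round(4));print(r.round(1).tolist())
    t,y,r=fit(own[:2],w[:2]); print(" tags",t.round(4),y.round(4),r.round(1).tolist())
for a,b in zip(px["scene"],px["side"]):
    p,e=tri(ray(C["scene"],*a),ray(C["side"],*b)); print(p.round(4),round(e*1e3,1))
E
```

```text
scene [0.5165 0.1159] 0.1792
[[1.9, -2.3], [1.1, -3.2], [0.5, -3.1], [0.4, -2.3], [-1.8, 3.0], [-2.1, 7.9]]
 tags [0.5177 0.1131] 0.1728 [[0.4, 0.1], [-0.4, -0.1]]
side [0.51   0.1178] 0.1687
[[1.4, -1.2], [0.7, -1.0], [-0.4, 4.0], [-3.5, -3.2], [1.4, 0.8], [0.3, 0.6]]
 tags [0.5112 0.1168] 0.1721 [[0.3, 0.1], [-0.3, -0.1]]
[0.4455 0.1533 0.0811] 1.6
[0.564  0.1741 0.0815] 1.8
[0.3994 0.1752 0.0732] 7.1
[0.5956 0.2078 0.074 ] 2.0
[ 0.4504 -0.1137  0.0764] 1.1
[ 0.6465 -0.0756  0.0769] 6.3
```

Call:
apply_moves:
  series:
    - {"z":-15,"wz":-0.126}
    - {"z":-15,"wz":-0.126}
    - {"z":-15,"wz":-0.126}
    - {"z":-15,"wz":-0.126}
    - {"x":-42,"y":22}
    - {"x":-42,"y":22}
    - {"x":-42,"y":22}
    - {"x":-42,"y":22}
  gripper: -1

```text
invalid input at $.series[0]: expected keys x, y, z, wx, wy, wz
```

Call:
apply_moves:
  series:
    - {"x":-42,"y":22}
    - {"x":-42,"y":22}
    - {"x":-42,"y":22}
    - {"x":-42,"y":22}
    - {"x":-42,"y":22}
    - {"x":-42,"y":22}
    - {"x":-19,"y":8}
    - {}

```text
invalid input at $.series[0]: expected keys x, y, z, wx, wy, wz
```

```bash
python3 - <<'E'
from h import *
s=state(); print(s["t"],s["q"].round(2),s["ee_pos"].round(4),s["tcp_rot"].round(2),s["joint_vel"].round(2))
c=cam("wrist"); cv2.imwrite("pics/w1.png",c["frame"][:,:,::-1])
for col in HSV:
    m,b=blobs(c,col,60)
    for st,ce in b: print(col,st,ce.round(1))
for z,p in((.086,(-.06,.052)),(.086,(.06,.052)),(.14,(0,-.09)),(.1235,(0,-.165))):
    y=.172;M=np.array([[np.cos(y),-np.sin(y)],[np.sin(y),np.cos(y)]]); w=M@p+[.514,.1155]
    print(p,np.round(proj(c,np.r_[w,z]),1))
E
```

```text
0.35 [70.99  7.22 -2.28 80.52  0.   90.  ] [0.171  0.4963 0.2311] [-1.800e+02  2.000e-02  7.099e+01] [ 0.03 -0.03  0.02 -0.   -0.03 -0.02]
green [128 406  14  11 113] [133.9 411.2]
(-0.06, 0.052) [134.6 411.6]
(0.06, 0.052) [180.6 447.4]
(0, -0.09) [ 99.9 458.6]
(0, -0.165) [ 81.6 452.3]
```

View pics/w1.png

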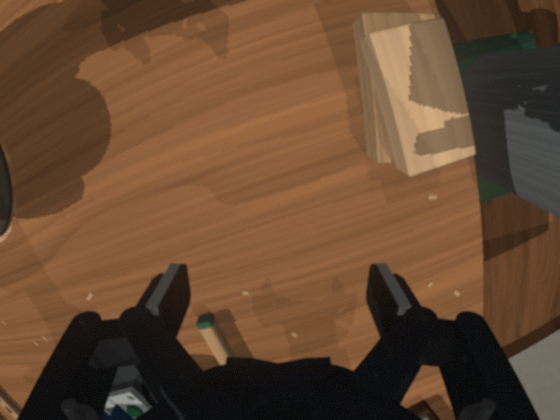

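The call was refused because each row needs all six keys. The picture is unchanged, with the green tag at (134,411), which matches the predicted (134.6,411.6).

Call:
apply_moves:
  series:
    - {"x":0,"y":0,"z":-15,"wx":0,"wy":0,"wz":-0.126}
    - {"x":0,"y":0,"z":-15,"wx":0,"wy":0,"wz":-0.126}
    - {"x":0,"y":0,"z":-15,"wx":0,"wy":0,"wz":-0.126}
    - {"x":0,"y":0,"z":-15,"wx":0,"wy":0,"wz":-0.126}
    - {"x":-42,"y":22,"z":0,"wx":0,"wy":0,"wz":0}
    - {"x":-42,"y":22,"z":0,"wx":0,"wy":0,"wz":0}
    - {"x":-42,"y":22,"z":0,"wx":0,"wy":0,"wz":0}
    - {"x":-42,"y":22,"z":0,"wx":0,"wy":0,"wz":0}
  gripper: -1

```text
t: 1.2
ee_pos: [0.2871, 0.3445, 0.2914]
tcp_rot: [180.0, -0.0, 99.9]
wrist_force: [0.9, 0.3, 0.2]
grip_width: 0.0856
```

Call:
apply_moves:
  series:
    - {"x":-42,"y":22,"z":0,"wx":0,"wy":0,"wz":0}
    - {"x":-42,"y":22,"z":0,"wx":0,"wy":0,"wz":0}
    - {"x":-42,"y":22,"z":0,"wx":0,"wy":0,"wz":0}
    - {"x":-42,"y":22,"z":0,"wx":0,"wy":0,"wz":0}
    - {"x":-42,"y":22,"z":0,"wx":0,"wy":0,"wz":0}
    - {"x":-42,"y":22,"z":0,"wx":0,"wy":0,"wz":0}
    - {"x":-19,"y":8,"z":0,"wx":0,"wy":0,"wz":0}
    - {"x":0,"y":0,"z":0,"wx":0,"wy":0,"wz":0}

```text
t: 2.0
ee_pos: [0.4721, 0.1007, 0.2908]
tcp_rot: [-180.0, 0.0, 99.6]
wrist_force: [-0.3, 0.1, 0.0]
grip_width: 0.0853
```

```bash
cat > look.py <<'E'
from h import *
import sys
s=state(); print(s["t"],s["q"].round(2),s["ee_pos"].round(4),s["tcp_rot"].round(2),np.abs(s["joint_vel"]).max().round(2))
c=cam("wrist"); cv2.imwrite(f"pics/{sys.argv[1]}.png",c["frame"][:,:,::-1])
for col in HSV:
    m,b=blobs(c,col,60)
    for st,ce in b: print(col,st,ce.round(1))
for z,p in((.086,(-.06,.052)),(.086,(.06,.052)),(.14,(0,-.09)),(.1235,(0,-.165))):
    y=.172;M=np.array([[np.cos(y),-np.sin(y)],[np.sin(y),np.cos(y)]]); w=M@p+[.514,.1155]
    print(p,np.round(proj(c,np.r_[w,z]),1))
E
python3 look.py w2
```

```text
2.0 [ 1.206e+01  3.090e+00  6.400e-01  8.759e+01 -2.000e-02  2.440e+00] [0.4721 0.1007 0.2908] [-1.7997e+02  2.0000e-02  9.9620e+01] 3.22
blue [308 149   5  45 170] [310.3 169.4]
blue [256 155   3  40  73] [256.9 174.2]
blue [305 270   4  28  64] [306.7 282.8]
(-0.06, 0.052) [331.6 158.6]
(0.06, 0.052) [326.7 256.7]
(0, -0.09) [195.1 229. ]
(0, -0.165) [134.3 222.3]
```

View pics/w2.png

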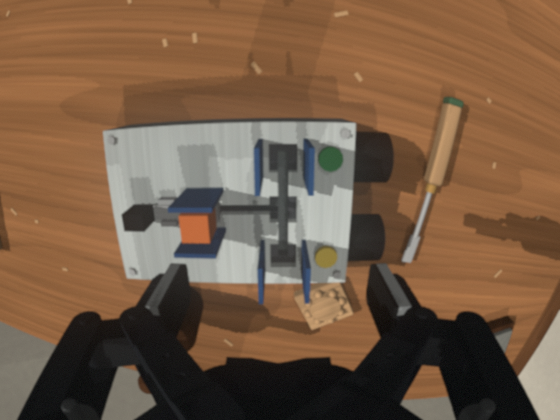

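The wrist picture shows the green tag at (330,158), yellow at (326,257), the orange grip at (195,226) and the knob at (138,217). The predictions agree to within 1–2 px. I'll refine from these, letting the arm settle first.

Call:
apply_moves:
  series:
    - {"x":0,"y":0,"z":0,"wx":0,"wy":0,"wz":0}

```text
t: 2.15
ee_pos: [0.4705, 0.1033, 0.2913]
tcp_rot: [-180.0, -0.0, 99.9]
wrist_force: [0.2, -0.2, -0.1]
grip_width: 0.0855
```

```bash
python3 - <<'E'
from h import *
HSV.update(green=((55,90,30),(90,255,255)),yellow=((20,120,80),(32,255,255)),orange=((3,190,100),(12,255,255)))
s=state(); print(s["ee_pos"].round(4),s["tcp_rot"].round(2),s["joint_vel"].round(2))
c=cam("wrist"); np.save("w.npy",c["frame"])
for col in("green","yellow","orange"):
    m,b=blobs(c,col,40)
    for st,ce in b: print(col,st,ce.round(1))
    b=[x for x in b if 120<x[1][0]<360 and 120<x[1][1]<300]
    if col!="orange":
        p=plane(c,*max(b,key=lambda x:x[0][4])[1],.086); print(p.round(4))
        globals()[col]=p
t,y,r=fit([(-.06,.052),(.06,.052)],[green,yellow]);print(t.round(4),y.round(4),r.round(1).tolist())
cv2.imwrite("pics/w3c.png",cv2.resize(c["frame"][100:310,90:370,::-1],None,fx=2.8,fy=2.8,interpolation=cv2.INTER_CUBIC))
E
```

```text
[0.4705 0.1033 0.2913] [-1.7999e+02 -2.0000e-02  9.9870e+01] [ 1.19 -0.41 -0.14 -0.12 -0.14 -0.16]
green [317 149  22  23 386] [327.2 159.8]
[0.4465 0.1547 0.086 ]
yellow [312 248  21  20 322] [322.3 257.6]
[0.5646 0.1752 0.086 ]
[0.5145 0.1137] 0.1722 [[0.1, 0.0], [-0.1, -0.0]]
```

View pics/w3c.png

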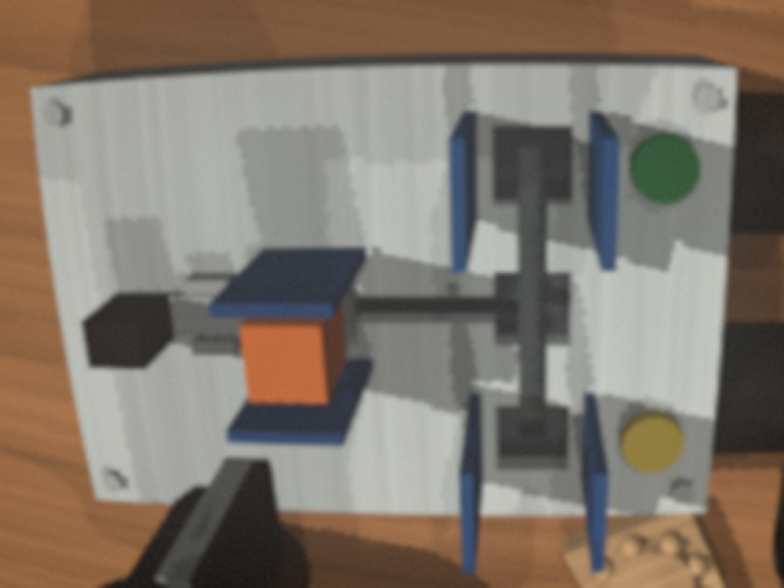

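```bash
python3 - <<'E'
from h import *
c=cam("wrist")
for n,u,v,z in(("lever",285.5,362,.14),("mid",533,308,.08),("green",533,165,.08),("knobtop",111,343,.1235)):
    p=plane(c,90+u/2.8,100+v/2.8,z)[:2]; y=.172;M=np.array([[np.cos(y),-np.sin(y)],[np.sin(y),np.cos(y)]])
    print(n,p.round(4),"own",(M.T@(p-[.5145,.1142])).round(4))
c=cam("scene")
for px in((193,243),(302,262)): print(plane(c,*px,0).round(3))
E
```

```text
lever [0.5293 0.0268] own [-0.0003 -0.0886]
mid [0.5147 0.115 ] own [0.0004 0.0008]
green [0.4558 0.1046] own [-0.0595  0.0006]
knobtop [ 0.543  -0.0497] own [ 1.000e-04 -1.664e-01]
[ 0.739 -0.019  0.   ]
[0.688 0.211 0.   ]
```

Call:
apply_moves:
  series:
    - {"x":-40,"y":11,"z":0,"wx":0,"wy":0,"wz":0}
    - {"x":-40,"y":11,"z":0,"wx":0,"wy":0,"wz":0}
    - {"x":-40,"y":12,"z":15,"wx":0,"wy":0,"wz":0}
    - {"x":-40,"y":11,"z":25,"wx":0,"wy":0,"wz":0}
    - {"x":-1,"y":0,"z":40,"wx":0,"wy":0,"wz":0}
    - {"x":0,"y":0,"z":40,"wx":0,"wy":0,"wz":0}
    - {"x":0,"y":0,"z":0,"wx":0,"wy":0,"wz":0}
    - {"x":0,"y":0,"z":0,"wx":0,"wy":0,"wz":0}
  gripper: -0.1

```text
t: 3.1
ee_pos: [0.5424, -0.0472, 0.172]
tcp_rot: [-180.0, -0.0, 99.9]
wrist_force: [0.3, 0.1, 1.2]
grip_width: 0.0472
```

```bash
cat >> h.py <<'E'
O=np.array([.5147,.1148]);Y=.172
M0=np.array([[np.cos(Y),-np.sin(Y)],[np.sin(Y),np.cos(Y)]])
def own():
    s=state(); print("t",round(s["t"],2),"own mm",((M0.T@(s["ee_pos"][:2]-O))*1e3).round(1),"z",(s["ee_pos"][2]*1e3).round(1),"rot",s["tcp_rot"].round(2),"need yaw",np.degrees(Y).round(2)," q",s["q"].round(1),"F",s["wrist_force"].round(1),"w",s["grip_width"].round(4))
E
python3 - <<'E'
from h import *
own()
c=cam("wrist"); cv2.imwrite("pics/w4.png",c["frame"][:,:,::-1])
c=cam("scene"); cv2.imwrite("pics/s4.png",cv2.resize(c["frame"][60:240,150:390,::-1],None,fx=3,fy=3))
E
```

```text
Traceback (most recent call last):
  File "h.py", line 43, in own
    s=state(); print("t",round(s["t"],2),"own mm",((M0.T@(s["ee_pos"][:2]-O))*1e3).round(1),"z",(s["ee_pos"][2]*1e3).round(1),"rot",s["tcp_rot"].round(2),"need yaw",np.degrees(Y).round(2)," q",s["q"].round(1),"F",s["wrist_force"].round(1),"w",s["grip_width"].round(4))
                                                                                                                                                                                                                                                   ^^^^^^^^^^^^^^^^^^^^^
AttributeError: 'float' object has no attribute 'round'
```

```bash
sed -i 's/s\["grip_width"\].round(4)/round(s["grip_width"],4)/' h.py
python3 - <<'E'
from h import *
own()
c=cam("wrist"); cv2.imwrite("pics/w4.png",c["frame"][:,:,::-1])
c=cam("scene"); cv2.imwrite("pics/s4.png",cv2.resize(c["frame"][60:240,150:390,::-1],None,fx=3,fy=3))
E
```

```text
t 3.1 own mm [  -0.4 -164.3] z 172.0 rot [-1.7995e+02 -1.0000e-02  9.9940e+01] need yaw 9.85  q [ -5.    9.7  -6.8  73.6   0.  -14.9] F [0.3 0.1 1.2] w 0.0472
```

View pics/w4.png

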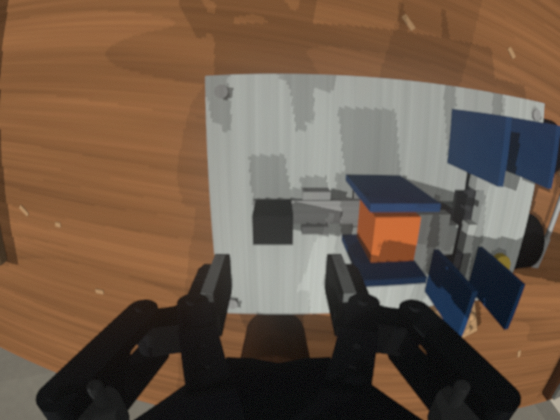

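View pics/s4.png

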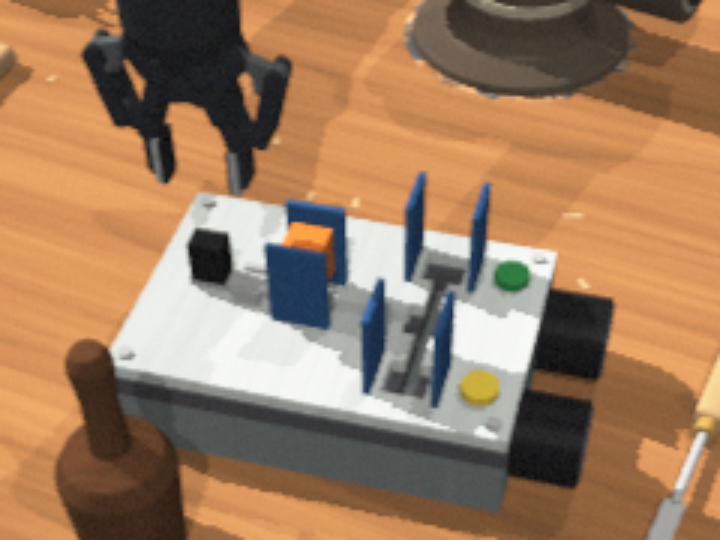

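The wrist picture shows the jaws straddling the knob: its top is at (273,222) and the finger midpoint is column 278, so the jaws sit about 2 mm too far towards +y. I'll shift and descend.

Call:
apply_moves:
  series:
    - {"x":-2,"y":0,"z":30,"wx":0,"wy":0,"wz":0}
    - {"x":0,"y":0,"z":30,"wx":0,"wy":0,"wz":0}
    - {"x":0,"y":0,"z":14,"wx":0,"wy":0,"wz":0}
    - {"x":0,"y":0,"z":0,"wx":0,"wy":0,"wz":0}
    - {"x":0,"y":0,"z":0,"wx":0,"wy":0,"wz":0}

```text
t: 3.7
ee_pos: [0.5445, -0.0498, 0.0996]
tcp_rot: [179.8, 0.0, 99.9]
wrist_force: [0.5, 0.4, -0.4]
grip_width: 0.047
```

Call:
apply_moves:
  series:
    - {"x":0,"y":0,"z":0,"wx":0,"wy":0,"wz":0}
    - {"x":0,"y":0,"z":0,"wx":0,"wy":0,"wz":0}
    - {"x":0,"y":0,"z":0,"wx":0,"wy":0,"wz":0}
    - {"x":0,"y":0,"z":0,"wx":0,"wy":0,"wz":0}
  gripper: 0.6

```text
t: 4.1
ee_pos: [0.5445, -0.05, 0.0996]
tcp_rot: [179.8, 0.0, 99.9]
wrist_force: [-1.0, 0.2, 5.8]
grip_width: 0.025
```

```bash
python3 - <<'E'
from h import *
own()
c=cam("scene"); cv2.imwrite("pics/s5.png",cv2.resize(c["frame"][60:240,150:390,::-1],None,fx=3,fy=3))
E
```

```text
t 4.1 own mm [   1.2 -167.5] z 99.6 rot [1.7978e+02 4.0000e-02 9.9870e+01] need yaw 9.85  q [ -5.3  11.2 -14.2  64.4   0.  -15.1] F [-1.   0.2  5.8] w 0.025
```

View pics/s5.png

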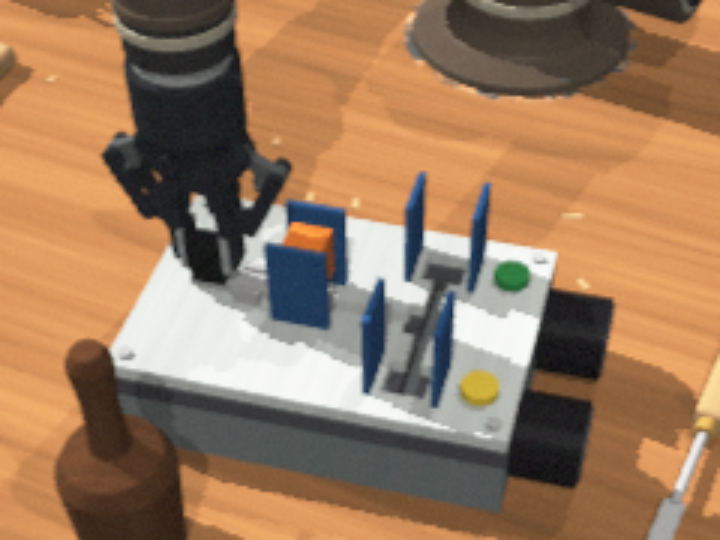

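The knob is gripped at 25 mm. Now pull it back.

Call:
apply_moves:
  series:
    - {"x":-6,"y":0,"z":0,"wx":0,"wy":0,"wz":0}
    - {"x":-6,"y":0,"z":0,"wx":0,"wy":0,"wz":0}
    - {"x":-6,"y":0,"z":0,"wx":0,"wy":0,"wz":0}
    - {"x":-5,"y":0,"z":0,"wx":0,"wy":0,"wz":0}
    - {"x":0,"y":0,"z":0,"wx":0,"wy":0,"wz":0}

```text
t: 4.65
ee_pos: [0.5485, -0.073, 0.0996]
tcp_rot: [179.8, 0.0, 99.9]
wrist_force: [-0.3, -0.3, 5.9]
grip_width: 0.0249
```

Call:
apply_moves:
  series:
    - {"x":-2,"y":0,"z":0,"wx":0,"wy":0,"wz":0}
    - {"x":0,"y":0,"z":0,"wx":0,"wy":0,"wz":0}
    - {"x":0,"y":0,"z":0,"wx":0,"wy":0,"wz":0}

```text
t: 4.95
ee_pos: [0.5487, -0.0739, 0.0995]
tcp_rot: [179.8, -0.0, 99.9]
wrist_force: [-0.5, 2.8, 5.8]
grip_width: 0.0249
```

```bash
python3 -c "
from h import *
own()"
```

```text
t 4.95 own mm [   1.2 -191.7] z 99.5 rot [ 1.7978e+02 -5.0000e-02  9.9900e+01] need yaw 9.85  q [ -7.7  11.9 -13.3  64.6   0.1 -17.6] F [-0.5  2.8  5.8] w 0.0249
```

Call:
apply_moves:
  series:
    - {"x":-2,"y":0,"z":0,"wx":0,"wy":0,"wz":0}
    - {"x":0,"y":0,"z":0,"wx":0,"wy":0,"wz":0}
    - {"x":0,"y":0,"z":0,"wx":0,"wy":0,"wz":0}

```text
t: 5.25
ee_pos: [0.5487, -0.074, 0.0994]
tcp_rot: [179.8, -0.3, 100.0]
wrist_force: [-2.1, 11.2, 7.7]
grip_width: 0.0245
```

The catch is at its stop: no motion and the force is rising. I'll relax the pull and release.

Call:
apply_moves:
  series:
    - {"x":3,"y":0,"z":0,"wx":0,"wy":0,"wz":0}
    - {"x":0,"y":0,"z":0,"wx":0,"wy":0,"wz":0}

```text
t: 5.45
ee_pos: [0.5486, -0.0734, 0.0996]
tcp_rot: [179.8, 0.1, 99.9]
wrist_force: [-0.6, 1.3, 5.4]
grip_width: 0.0249
```

Call:
apply_moves:
  series:
    - {"x":0,"y":0,"z":0,"wx":0,"wy":0,"wz":0}
    - {"x":0,"y":0,"z":0,"wx":0,"wy":0,"wz":0}
    - {"x":0,"y":0,"z":0,"wx":0,"wy":0,"wz":0}
    - {"x":0,"y":0,"z":-20,"wx":0,"wy":0,"wz":0}
    - {"x":0,"y":0,"z":-30,"wx":0,"wy":0,"wz":0}
    - {"x":0,"y":0,"z":-30,"wx":0,"wy":0,"wz":0}
    - {"x":0,"y":0,"z":-20,"wx":0,"wy":0,"wz":0}
  gripper: -0.1

```text
t: 6.15
ee_pos: [0.5476, -0.0738, 0.1994]
tcp_rot: [179.9, 0.0, 99.9]
wrist_force: [0.4, 1.5, -0.5]
grip_width: 0.0466
```

Call:
apply_moves:
  series:
    - {"x":30,"y":-1,"z":0,"wx":0,"wy":0,"wz":0}
    - {"x":40,"y":0,"z":0,"wx":0,"wy":0,"wz":0}
    - {"x":30,"y":0,"z":0,"wx":0,"wy":0,"wz":0}
    - {"x":0,"y":0,"z":0,"wx":0,"wy":0,"wz":0}
    - {"x":0,"y":0,"z":0,"wx":0,"wy":0,"wz":0}
  gripper: -0.2

```text
t: 6.65
ee_pos: [0.529, 0.025, 0.1973]
tcp_rot: [-180.0, 0.0, 99.9]
wrist_force: [-0.1, -0.5, 0.1]
grip_width: 0.0513
```

```bash
python3 - <<'E'
from h import *
own()
c=cam("wrist"); cv2.imwrite("pics/w6.png",c["frame"][:,:,::-1])
E
```

```text
t 6.65 own mm [ -1.2 -90.9] z 197.3 rot [-1.7999e+02  2.0000e-02  9.9950e+01] need yaw 9.85  q [ 2.7  7.8 -5.8 76.4 -0.  -7.2] F [-0.1 -0.5  0.1] w 0.0513
```

View pics/w6.png

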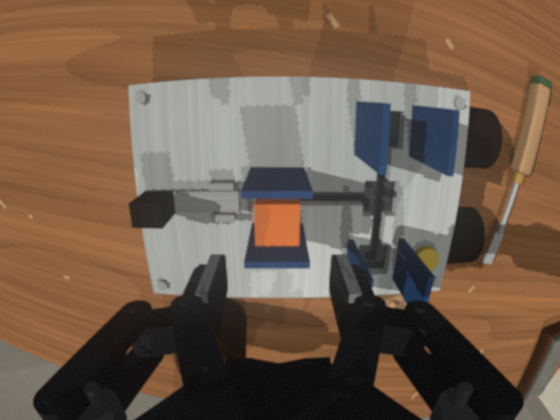

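The catch is back, with the knob at (152,209) further from the lever. The orange grip's top is centred near (277,225) and the finger midpoint is column 278. I'll measure the grip.

```bash
python3 - <<'E'
from h import *
own()
c=cam("wrist")
h=cv2.cvtColor(c["frame"],cv2.COLOR_RGB2HSV); m=cv2.inRange(h,(2,170,120),(15,255,255)); m[:150]=0;m[300:]=0;m[:,:220]=0;m[:,330:]=0
x,y,w,hh=cv2.boundingRect(m);print(x,y,w,hh)
for u,v in((x,y),(x+w,y+hh),(x+w/2,y+hh/2)):
    p=plane(c,u,v,.14)[:2]; print((M0.T@(p-O)*1e3).round(1))
print(h[225,277],h[245,277],h[205,277])
E
```

```text
t 6.7 own mm [ -1.2 -91.5] z 197.2 rot [-1.7999e+02  2.0000e-02  9.9880e+01] need yaw 9.85  q [ 2.7  7.8 -5.8 76.4 -0.  -7.2] F [ 1.2 -0.5  0.1] w 0.0515
257 204 43 41
[ -15.  -104.5]
[ 14.5 -75.9]
[ -0.6 -90.6]
[ 10 173 208] [ 10 162 176] [ 10 174 196]
```

Call:
apply_moves:
  series:
    - {"x":1,"y":1,"z":24,"wx":0,"wy":0,"wz":0}
    - {"x":0,"y":0,"z":30,"wx":0,"wy":0,"wz":0}
    - {"x":0,"y":0,"z":25,"wx":0,"wy":0,"wz":0}
    - {"x":0,"y":0,"z":15,"wx":0,"wy":0,"wz":0}
    - {"x":0,"y":0,"z":0,"wx":0,"wy":0,"wz":0}
    - {"x":0,"y":0,"z":0,"wx":0,"wy":0,"wz":0}

```text
t: 7.35
ee_pos: [0.5301, 0.0251, 0.1035]
tcp_rot: [-180.0, 0.0, 99.8]
wrist_force: [1.2, -0.6, 0.3]
grip_width: 0.051
```

Call:
apply_moves:
  series:
    - {"x":0,"y":0,"z":0,"wx":0,"wy":0,"wz":0}
    - {"x":0,"y":0,"z":0,"wx":0,"wy":0,"wz":0}
    - {"x":0,"y":0,"z":0,"wx":0,"wy":0,"wz":0}
    - {"x":0,"y":0,"z":0,"wx":0,"wy":0,"wz":0}
  gripper: 0.6

```text
t: 7.75
ee_pos: [0.5308, 0.0258, 0.1047]
tcp_rot: [179.9, 0.0, 99.9]
wrist_force: [-0.3, -0.5, 5.5]
grip_width: 0.0293
```

```bash
python3 -c "
from h import *
own()"
```

```text
t 7.75 own mm [  0.7 -90.4] z 104.7 rot [1.7986e+02 4.0000e-02 9.9860e+01] need yaw 9.85  q [  2.8   9.5 -15.6  64.8  -0.   -7.1] F [-0.3 -0.5  5.5] w 0.0293
```

Call:
apply_moves:
  series:
    - {"x":0,"y":0,"z":-5,"wx":0,"wy":0,"wz":0}
    - {"x":0,"y":0,"z":-5,"wx":0,"wy":0,"wz":0}
    - {"x":0,"y":0,"z":-5,"wx":0,"wy":0,"wz":0}
    - {"x":0,"y":0,"z":-4,"wx":0,"wy":0,"wz":0}
    - {"x":0,"y":0,"z":0,"wx":0,"wy":0,"wz":0}
    - {"x":0,"y":0,"z":0,"wx":0,"wy":0,"wz":0}

```text
t: 8.35
ee_pos: [0.5298, 0.0259, 0.1222]
tcp_rot: [-180.0, -0.0, 99.9]
wrist_force: [0.1, -1.0, -2.5]
grip_width: 0.029
```

```bash
python3 - <<'E'
from h import *
own()
c=cam("side"); cv2.imwrite("pics/d7.png",cv2.resize(c["frame"][120:320,260:460,::-1],None,fx=3,fy=3))
E
```

```text
t 8.35 own mm [ -0.3 -90.2] z 122.2 rot [-179.99   -0.     99.87] need yaw 9.85  q [  2.8   9.1 -13.8  67.1   0.   -7.1] F [ 0.1 -1.  -2.5] w 0.029
```

View pics/d7.png

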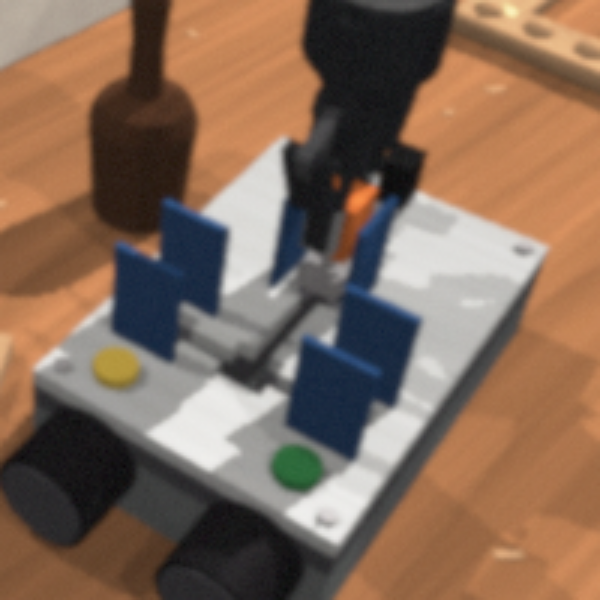

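Call:
apply_moves:
  series:
    - {"x":10,"y":0,"z":0,"wx":0,"wy":0,"wz":0}
    - {"x":16,"y":0,"z":0,"wx":0,"wy":0,"wz":0}
    - {"x":18,"y":0,"z":0,"wx":0,"wy":0,"wz":0}
    - {"x":18,"y":0,"z":0,"wx":0,"wy":0,"wz":0}
    - {"x":16,"y":0,"z":0,"wx":0,"wy":0,"wz":0}
    - {"x":11,"y":0,"z":0,"wx":0,"wy":0,"wz":0}
    - {"x":0,"y":0,"z":0,"wx":0,"wy":0,"wz":0}
    - {"x":0,"y":0,"z":0,"wx":0,"wy":0,"wz":0}

```text
t: 9.2
ee_pos: [0.5144, 0.1143, 0.1222]
tcp_rot: [-180.0, -0.1, 99.9]
wrist_force: [0.9, 0.8, -2.7]
grip_width: 0.0292
```

```bash
python3 - <<'E'
from h import *
own()
E
```

```text
t 9.2 own mm [-0.4 -0.5] z 122.2 rot [-1.7998e+02 -8.0000e-02  9.9910e+01] need yaw 9.85  q [ 12.5   8.7 -14.3  67.    0.1   2.6] F [ 0.9  0.8 -2.7] w 0.0292
```

Call:
apply_moves:
  series:
    - {"x":0,"y":0,"z":3,"wx":0,"wy":0,"wz":0}
    - {"x":0,"y":0,"z":3,"wx":0,"wy":0,"wz":0}
    - {"x":0,"y":0,"z":3,"wx":0,"wy":0,"wz":0}
    - {"x":0,"y":0,"z":3,"wx":0,"wy":0,"wz":0}
    - {"x":0,"y":0,"z":2,"wx":0,"wy":0,"wz":0}
    - {"x":0,"y":0,"z":0,"wx":0,"wy":0,"wz":0}

```text
t: 9.8
ee_pos: [0.5146, 0.1134, 0.1079]
tcp_rot: [-180.0, 0.0, 99.9]
wrist_force: [0.5, -0.1, -3.0]
grip_width: 0.0295
```

Call:
apply_moves:
  series:
    - {"x":0,"y":0,"z":2,"wx":0,"wy":0,"wz":0}
    - {"x":0,"y":0,"z":1,"wx":0,"wy":0,"wz":0}
    - {"x":0,"y":0,"z":1,"wx":0,"wy":0,"wz":0}
    - {"x":0,"y":0,"z":0,"wx":0,"wy":0,"wz":0}

```text
t: 10.2
ee_pos: [0.5147, 0.1135, 0.1044]
tcp_rot: [180.0, 0.0, 99.9]
wrist_force: [-0.8, -0.5, -1.3]
grip_width: 0.0293
```

```bash
python3 - <<'E'
from h import *
own()
E
```

```text
t 10.2 own mm [-0.2 -1.3] z 104.4 rot [1.7999e+02 2.0000e-02 9.9860e+01] need yaw 9.85  q [ 12.4   9.2 -16.   64.8  -0.    2.6] F [-0.8 -0.5 -1.3] w 0.0293
```

Down to the floor height with the load coming off. One more millimetre, then release.

Call:
apply_moves:
  series:
    - {"x":0,"y":0,"z":1,"wx":0,"wy":0,"wz":0}
    - {"x":0,"y":0,"z":0,"wx":0,"wy":0,"wz":0}

```text
t: 10.4
ee_pos: [0.5152, 0.1136, 0.104]
tcp_rot: [179.9, 0.0, 99.9]
wrist_force: [-1.1, -0.1, 2.4]
grip_width: 0.0289
```

Call:
apply_moves:
  series:
    - {"x":0,"y":0,"z":0,"wx":0,"wy":0,"wz":0}
    - {"x":0,"y":0,"z":0,"wx":0,"wy":0,"wz":0}
    - {"x":0,"y":0,"z":0,"wx":0,"wy":0,"wz":0}
    - {"x":0,"y":0,"z":0,"wx":0,"wy":0,"wz":0}
  gripper: -0.2

```text
t: 10.8
ee_pos: [0.5147, 0.1136, 0.1032]
tcp_rot: [-180.0, -0.0, 99.9]
wrist_force: [-0.2, -0.3, 0.4]
grip_width: 0.0511
```

Call:
apply_moves:
  series:
    - {"x":0,"y":0,"z":-20,"wx":0,"wy":0,"wz":0}
    - {"x":0,"y":0,"z":-40,"wx":0,"wy":0,"wz":0}
    - {"x":0,"y":0,"z":-30,"wx":0,"wy":0,"wz":0}
    - {"x":0,"y":0,"z":0,"wx":0,"wy":0,"wz":0}
    - {"x":0,"y":0,"z":0,"wx":0,"wy":0,"wz":0}

```text
t: 11.3
ee_pos: [0.5151, 0.1137, 0.1937]
tcp_rot: [179.9, -0.0, 99.9]
wrist_force: [-0.3, -0.1, -0.4]
grip_width: 0.0511
```

```bash
cat > lev.py <<'E'
from h import *
import sys
own()
c=cam("wrist"); cv2.imwrite(f"pics/{sys.argv[1]}.png",c["frame"][:,:,::-1])
h=cv2.cvtColor(c["frame"],cv2.COLOR_RGB2HSV); m=cv2.inRange(h,(2,150,100),(15,255,255)); m[:130]=0;m[300:]=0;m[:,:200]=0;m[:,360:]=0
m=cv2.morphologyEx(m,cv2.MORPH_OPEN,np.ones((3,3)))
x,y,w,hh=cv2.boundingRect(m);print(x,y,w,hh)
for u,v in((x,y),(x+w,y+hh),(x+w/2,y+hh/2)):
    p=plane(c,u,v,.14)[:2]; print((M0.T@(p-O)*1e3).round(1))
E
python3 lev.py w8
```

```text
t 11.3 own mm [ 0.2 -1.2] z 193.7 rot [ 1.7992e+02 -1.0000e-02  9.9860e+01] need yaw 9.85  q [12.4  7.5 -6.6 75.8  0.   2.6] F [-0.3 -0.1 -0.4] w 0.0511
255 188 45 58
[-25.4 -15. ]
[15.1 14.2]
[-5.9 -0.9]
```

View pics/w8.png

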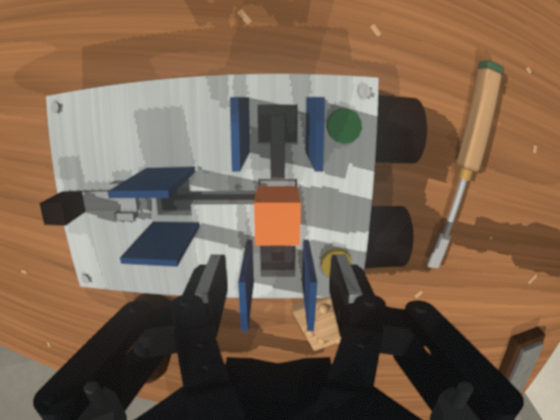

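The lever is seated at the junction: grip centre about (278,215), which is own (0,-0.5). Now turn the tool by 90°.

Call:
apply_moves:
  series:
    - {"x":0,"y":0,"z":0,"wx":0,"wy":0,"wz":0.1428}
    - {"x":0,"y":0,"z":0,"wx":0,"wy":0,"wz":0.1428}
    - {"x":0,"y":0,"z":0,"wx":0,"wy":0,"wz":0.1428}
    - {"x":0,"y":0,"z":0,"wx":0,"wy":0,"wz":0.1428}
    - {"x":0,"y":0,"z":0,"wx":0,"wy":0,"wz":0.1428}
    - {"x":0,"y":0,"z":0,"wx":0,"wy":0,"wz":0.1428}
    - {"x":0,"y":0,"z":0,"wx":0,"wy":0,"wz":0.1428}
    - {"x":0,"y":0,"z":0,"wx":0,"wy":0,"wz":0.1428}

```text
t: 12.15
ee_pos: [0.5138, 0.1134, 0.1913]
tcp_rot: [-179.9, 0.2, 34.1]
wrist_force: [1.4, 0.6, -0.1]
grip_width: 0.0512
```

Call:
apply_moves:
  series:
    - {"x":0,"y":0,"z":0,"wx":0,"wy":0,"wz":0.1428}
    - {"x":0,"y":0,"z":0,"wx":0,"wy":0,"wz":0.1428}
    - {"x":0,"y":0,"z":0,"wx":0,"wy":0,"wz":0.1428}
    - {"x":0,"y":0,"z":0,"wx":0,"wy":0,"wz":0}
    - {"x":0,"y":0,"z":0,"wx":0,"wy":0,"wz":0}

```text
t: 12.65
ee_pos: [0.5141, 0.1135, 0.1921]
tcp_rot: [180.0, 0.1, 10.1]
wrist_force: [-0.3, 0.3, 0.4]
grip_width: 0.0512
```

```bash
python3 lev.py w9
```

```text
t 12.65 own mm [-0.8 -1.2] z 192.1 rot [1.7999e+02 1.2000e-01 1.0060e+01] need yaw 9.85  q [12.4  7.6 -6.7 75.8 -0.  92.4] F [-0.3  0.3  0.4] w 0.0512
256 206 44 44
[-14.4  14.1]
[ 14.4 -16.9]
[-0.4 -0.9]
```

View pics/w9.png

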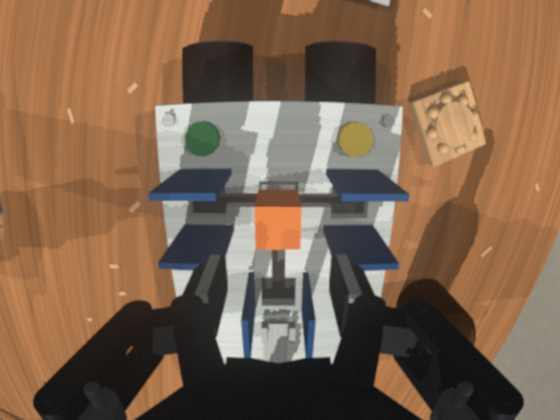

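Fingers are centred on the grip (278,227), with the green tag at left (202,138). Descend and grip.

Call:
apply_moves:
  series:
    - {"x":0,"y":0,"z":24,"wx":0,"wy":0,"wz":0}
    - {"x":0,"y":0,"z":30,"wx":0,"wy":0,"wz":0}
    - {"x":0,"y":0,"z":22,"wx":0,"wy":0,"wz":0}
    - {"x":0,"y":0,"z":13,"wx":0,"wy":0,"wz":0}
    - {"x":0,"y":0,"z":0,"wx":0,"wy":0,"wz":0}
    - {"x":0,"y":0,"z":0,"wx":0,"wy":0,"wz":0}

```text
t: 13.3
ee_pos: [0.5149, 0.1136, 0.1049]
tcp_rot: [-180.0, -0.0, 9.9]
wrist_force: [-0.0, -0.2, -0.3]
grip_width: 0.0514
```

Call:
apply_moves:
  series:
    - {"x":0,"y":0,"z":0,"wx":0,"wy":0,"wz":0}
    - {"x":0,"y":0,"z":0,"wx":0,"wy":0,"wz":0}
    - {"x":0,"y":0,"z":0,"wx":0,"wy":0,"wz":0}
    - {"x":0,"y":0,"z":0,"wx":0,"wy":0,"wz":0}
  gripper: 0.6

```text
t: 13.7
ee_pos: [0.5155, 0.1138, 0.1054]
tcp_rot: [-180.0, -0.1, 9.9]
wrist_force: [-0.8, 0.9, 4.4]
grip_width: 0.0294
```

```bash
python3 -c "
from h import *
own()"
```

```text
t 13.7 own mm [ 0.6 -1.1] z 105.4 rot [-1.7999e+02 -1.3000e-01  9.8800e+00] need yaw 9.85  q [ 12.4   9.1 -15.9  64.8   0.   92.6] F [-0.8  0.9  4.4] w 0.0294
```

Lift 18 mm, then check.

Call:
apply_moves:
  series:
    - {"x":0,"y":0,"z":-5,"wx":0,"wy":0,"wz":0}
    - {"x":0,"y":0,"z":-5,"wx":0,"wy":0,"wz":0}
    - {"x":0,"y":0,"z":-5,"wx":0,"wy":0,"wz":0}
    - {"x":0,"y":0,"z":-4,"wx":0,"wy":0,"wz":0}
    - {"x":0,"y":0,"z":0,"wx":0,"wy":0,"wz":0}
    - {"x":0,"y":0,"z":0,"wx":0,"wy":0,"wz":0}

```text
t: 14.3
ee_pos: [0.5145, 0.1136, 0.1232]
tcp_rot: [-180.0, 0.0, 9.9]
wrist_force: [-1.1, 1.5, -1.9]
grip_width: 0.0287
```

```bash
python3 -c "
from h import *
own()"
```

```text
t 14.3 own mm [-0.4 -1.2] z 123.2 rot [-1.7999e+02  2.0000e-02  9.8700e+00] need yaw 9.85  q [ 12.4   8.7 -14.2  67.2   0.   92.6] F [-1.1  1.5 -1.9] w 0.0287
```

Call:
apply_moves:
  series:
    - {"x":-8,"y":0,"z":0,"wx":0,"wy":0,"wz":0}
    - {"x":-12,"y":0,"z":0,"wx":0,"wy":0,"wz":0}
    - {"x":-14,"y":0,"z":0,"wx":0,"wy":0,"wz":0}
    - {"x":-14,"y":0,"z":0,"wx":0,"wy":0,"wz":0}
    - {"x":-9,"y":0,"z":0,"wx":0,"wy":0,"wz":0}
    - {"x":-3,"y":0,"z":0,"wx":0,"wy":0,"wz":0}
    - {"x":0,"y":0,"z":0,"wx":0,"wy":0,"wz":0}
    - {"x":0,"y":0,"z":0,"wx":0,"wy":0,"wz":0}

```text
t: 15.1
ee_pos: [0.4553, 0.1032, 0.1232]
tcp_rot: [-180.0, 0.0, 9.9]
wrist_force: [-0.3, -0.3, -1.7]
grip_width: 0.0294
```

```bash
python3 - <<'E'
from h import *
own()
c=cam("side"); cv2.imwrite("pics/d10.png",cv2.resize(c["frame"][120:320,260:460,::-1],None,fx=3,fy=3))
E
```

```text
t 15.1 own mm [-60.5  -1.2] z 123.2 rot [-1.80e+02  3.00e-02  9.86e+00] need yaw 9.85  q [ 12.8   2.3 -21.3  66.5   0.   92.9] F [-0.3 -0.3 -1.7] w 0.0294
```

View pics/d10.png

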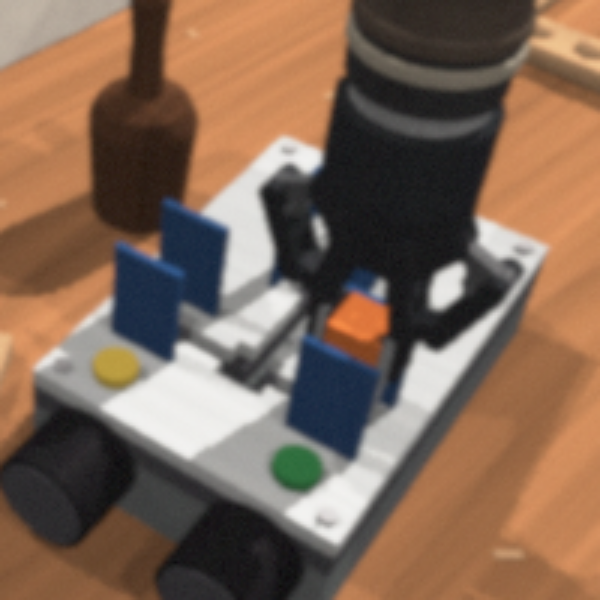

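The side view shows the lifted lever between the green-side guards at (360,325), beside the green tag at (297,467). Next I lower it gently.

Call:
apply_moves:
  series:
    - {"x":0,"y":0,"z":3,"wx":0,"wy":0,"wz":0}
    - {"x":0,"y":0,"z":3,"wx":0,"wy":0,"wz":0}
    - {"x":0,"y":0,"z":3,"wx":0,"wy":0,"wz":0}
    - {"x":0,"y":0,"z":3,"wx":0,"wy":0,"wz":0}
    - {"x":0,"y":0,"z":2,"wx":0,"wy":0,"wz":0}
    - {"x":0,"y":0,"z":0,"wx":0,"wy":0,"wz":0}

```text
t: 15.75
ee_pos: [0.4556, 0.1033, 0.109]
tcp_rot: [180.0, 0.0, 9.9]
wrist_force: [0.6, 0.1, -3.1]
grip_width: 0.0294
```

Call:
apply_moves:
  series:
    - {"x":0,"y":0,"z":2,"wx":0,"wy":0,"wz":0}
    - {"x":0,"y":0,"z":1,"wx":0,"wy":0,"wz":0}
    - {"x":0,"y":0,"z":1,"wx":0,"wy":0,"wz":0}
    - {"x":0,"y":0,"z":0,"wx":0,"wy":0,"wz":0}

```text
t: 16.15
ee_pos: [0.4558, 0.1034, 0.1058]
tcp_rot: [-180.0, -0.0, 9.9]
wrist_force: [0.1, 0.3, 1.3]
grip_width: 0.0291
```

Call:
apply_moves:
  series:
    - {"x":0,"y":0,"z":1,"wx":0,"wy":0,"wz":0}
    - {"x":0,"y":0,"z":0,"wx":0,"wy":0,"wz":0}

```text
t: 16.35
ee_pos: [0.4563, 0.1035, 0.1052]
tcp_rot: [180.0, -0.1, 9.9]
wrist_force: [-0.1, -0.5, 5.9]
grip_width: 0.0293
```

Call:
apply_moves:
  series:
    - {"x":0,"y":0,"z":0,"wx":0,"wy":0,"wz":0}
    - {"x":0,"y":0,"z":0,"wx":0,"wy":0,"wz":0}
    - {"x":0,"y":0,"z":0,"wx":0,"wy":0,"wz":0}
    - {"x":0,"y":0,"z":0,"wx":0,"wy":0,"wz":0}
  gripper: -0.2

```text
t: 16.75
ee_pos: [0.4554, 0.1032, 0.1041]
tcp_rot: [180.0, 0.0, 9.9]
wrist_force: [0.3, 0.1, 0.6]
grip_width: 0.051
```

Call:
apply_moves:
  series:
    - {"x":0,"y":0,"z":-20,"wx":0,"wy":0,"wz":0}
    - {"x":0,"y":0,"z":-40,"wx":0,"wy":0,"wz":0}
    - {"x":0,"y":0,"z":-40,"wx":0,"wy":0,"wz":0}
    - {"x":0,"y":0,"z":-20,"wx":0,"wy":0,"wz":0}
    - {"x":0,"y":0,"z":0,"wx":0,"wy":0,"wz":0}
    - {"x":0,"y":0,"z":0,"wx":0,"wy":0,"wz":0}

```text
t: 17.35
ee_pos: [0.4556, 0.1033, 0.224]
tcp_rot: [180.0, -0.0, 9.9]
wrist_force: [-0.9, 0.4, -0.3]
grip_width: 0.0513
```

```bash
python3 lev.py w11; python3 - <<'E'
from h import *
c=cam("side"); cv2.imwrite("pics/d11.png",cv2.resize(c["frame"][120:320,260:460,::-1],None,fx=3,fy=3))
E
```

```text
t 17.35 own mm [-60.1  -1.2] z 224.0 rot [ 1.80e+02 -1.00e-02  9.86e+00] need yaw 9.85  q [ 12.8   0.9 -10.   79.1  -0.   92.9] F [-0.9  0.4 -0.3] w 0.0513
258 191 41 39
[-74.1  14.8]
[-43.6 -16. ]
[-59.2  -0.3]
```

View pics/w11.png

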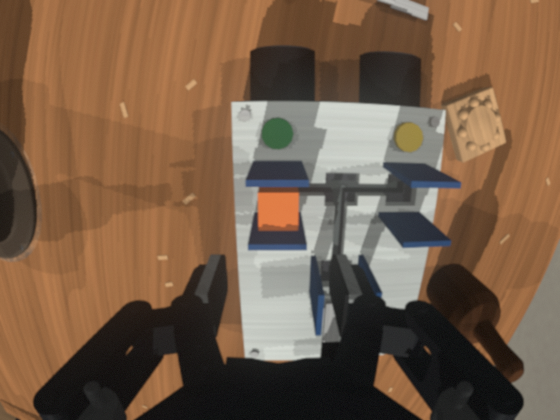

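View pics/d11.png

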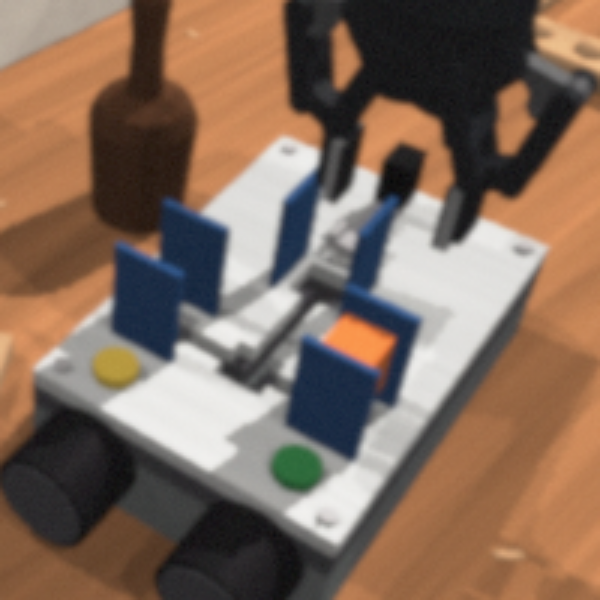

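The grip is at own (-59,-0.3) and its top looks about 30.5 mm wide at the seated height. It sits below the guard tops, and the knob is still back at (403,173) in the side crop. Handing in.

```bash
python3 -c "
from workcell import ticket,state
print(state()['joint_vel'].round(2)); print(ticket.finish_job())"
```

```text
[ 0.04  0.18 -0.35  0.15 -0.   -0.01]
the job is handed in; nothing more can be done
None
```

I switched the selector over to the green branch and handed the job in at about 17.4 s of the 61 s allowed; the system gives no verdict.

- **Catch:** I gripped the knob and pulled it about 24–25 mm until it stopped moving and the force rose to about 11 N. It was still back in the last side picture.
- **Junction:** I gripped the lever on its -y and +y sides, lifted it about 18 mm and slid it 90 mm. I lowered it slowly, let go, and saw it seated in the notch.
- **Green branch:** I turned the tool 90°, gripped the lever on its -x and +x sides, lifted it, slid it 60 mm towards the green tag and lowered it slowly. The load came off at the seated height, then I let go and raised the gripper clear.

**Last checks:**
- The wrist camera put the grip about 1 mm from the green notch centre, with its size matching the seated height. The side view shows it below the guard tops.
- The gripper was about 120 mm above its release height, with near-zero wrist force.
- My paths kept clear of the gouge, mallet and rosette, and nothing looked moved in the later pictures. I did not measure their final positions.
- The two fixed cameras disagreed by up to about 6 mm on the selector's position. I used the wrist camera's reading, which lay between them and fitted the notch, lever and knob positions to within 2 mm.
- One early move call was refused for missing keys; nothing moved then.

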